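Third hand at the sprung latch

TASK

The sacristan is about to screw the walnut push handle onto the sprung brass latch plate of the open pine box, driving the screws from inside the box. Lift the handle off the freely spinning turntable and be the third hand: press its brass foot flat, upright and centred against the plate with a steady push of about 8 N (between 5 and 11 N), never ramming the plate to its stop, and finish while still holding it there in the gripper with that push. Do not drop the handle, keep the brass ring on the turntable, and leave the other things on the counter where they stand.

Things in the scene. Friction and masses are not known exactly. Their poses are not given: they have to be found in the camera images.
- handle_centre (a point): centre (half-way up, half-way along) of the loose walnut push handle, lying on the turntable: a bar 92 mm long along its x, 24 mm wide (y), 36 mm high (z up), ending at +x in a brass foot plate 8 mm thick, 44 mm wide, 36 mm high; foot face 46 mm from this point, other end 46 mm the other way. About 0.16 kg, heavier at the foot. The walnut sides are gripped 24 mm wide
- handle_foot (a point): centre of the flat outer face of the handle's brass foot; x points out of the face, along the handle; z up; this face goes against the latch plate
- latch_face (a point): centre of the outer face of the sprung brass latch plate, 64 mm wide (y) and 52 mm high (z up), upright, 5 mm thick, its centre 66 mm above the counter, standing about 31 mm proud of the wall of the pine box; x points horizontally INTO the box, the way the handle is pushed (the handle's x must point the same way). This point moves with the plate
- latch (a joint): how far the latch plate has been pushed in, m: 0 at rest, stop at 0.020. A spring resists with 0.8 N per mm, no preload: 8 N is 10 mm in, 5 N 6.25 mm, 11 N 13.75 mm
- box: fixed open pine box that carries the latch plate on the face to its -x, 150 mm (x) by 220 mm (y) by 100 mm high, lid standing open on the far side (+x) up to 245 mm high; origin under its centre
- handle: the loose push handle; origin at the centre of its underside, 18 mm below handle_centre; x towards the brass foot, z up
- turntable: fixed foot of the turntable, origin on the counter under its axis; it carries a round wooden platter 240 mm across, top 50 mm above the counter, that spins freely about the vertical when touched
- ring_centre (a point): centre of a loose brass ring, 36 mm across, 22 mm hole, 12 mm high, also lying on the turntable, on the other side of its axis from the handle; not needed
- candlestick: brass pricket candlestick with green streaks, standing, 215 mm tall, foot 110 mm across; origin under its foot
- cruet_a: clear glass cruet with faceted stopper, standing, 68 mm across, 148 mm tall; origin under its foot
- cruet_b: the second glass cruet, same shape and size, standing; origin under its foot
- snuffer: brass bell snuffer lying on its short walnut handle, about 155 mm long, 36 mm high; origin on the counter near the bell, x along it towards the bell
- dish: pewter alms dish, 150 mm across, 26 mm high; origin under its centre
- screwdriver: screwdriver lying on the counter, 190 mm long along its x; origin under its middle
Mind the look-alikes: they are no part of the job. What is shaped like the handle but pink or turquoise is not meant.

How it is judged:
On the way:
1. the handle is lifted clear of the turntable, in the gripper (height (world z) of handle_centre above 0.078 m and contact force between handle and turntable below 0.05 N and contact force between handle and the fingers above 2 N), for 0.1 s.
At the end, for the whole second after the job is handed in: Gripper holds the handle off turntable and counter (centre over 50 mm up), foot on the latch plate with 5 to 11 N (plate 6.25 to 13.75 mm in), centred within 8 mm each way, face touching, square within 0.12 rad, upright within 0.15 rad; ring still on the turntable (contact force between handle and box between 5 and 11 N and value of joint latch between 0.00625 and 0.01375 m and y of handle_foot in the frame of latch_face between -0.008 and 0.008 m and z of handle_foot in the frame of latch_face between -0.008 and 0.008 m and x of handle_foot in the frame of latch_face between -0.005 and 0.005 m and angle between the x axis of handle_foot and the x axis of latch_face, either way round below 0.12 rad and angle between handle_foot's own z axis and vertical below 0.15 rad and contact force between handle and the fingers above 2 N and contact force between handle and turntable below 0.1 N and height (world z) of each of handle_centre, ring_centre above 0.05 m); the arm keeps its last pose, push and grip.
It fails at once if the latch plate is rammed to its stop (value of joint latch above 0.0185 m).
It fails at once if the handle falls to the counter (height (world z) of handle_centre below 0.04 m).
It fails at once if the ring is knocked off the turntable (height (world z) of ring_centre below 0.045 m).
It fails at once if a bystander on the counter is shoved or tipped (distance of any of candlestick, cruet_a, cruet_b, snuffer, dish, screwdriver from where it was at the start of the episode above 0.025 m or angle between any of candlestick, cruet_a, cruet_b's own z axis and vertical above 0.35 rad).
It also fails if it takes over 35 s, if anything falls off the work surface, if the arm or the gripper's body presses on something with over 40 N, if the wrist force passes 120 N, or if a joint passes its speed limit or range.

ROBOT

A 6-joint arm with a two-finger parallel gripper is mounted at the origin on the work surface. World frame = base frame: x ahead of the robot, y to its left, z up, the work surface at z = 0. Lengths are in m, angles in rad, forces in N, time in s.
With the tool pointing down it reaches from about 0.4 to 0.825 m from the base axis. Payload 7 kg.
Tool frame: the origin (TCP) lies on the front face of the gripper's body, between the roots of the fingers; the fingertips stand 66 mm ahead of it and the grasp point (between the pads) lies 47 mm ahead of it; z points along the fingers, y is the line along which they close (so a half turn about z gives the same grasp; the last joint's range is limited). The gripper opens to 88 mm and grips with 3 to 60 N. Pads are 19 mm wide; open, the fingers measure 130 mm over their backs; the gripper's body (78 mm by 193 mm) begins 47 mm behind the grasp point.
Start: joints at [1.597, 0.359, 0.012, 0, -1.224, -0.288], TCP at [0.175, 0.652, 0.292] pointing down, gripper open.
Joint ranges: [-3.07, 3.07], [-1.43, 2.12], [-1.02, 1.25], [-3.03, 1.67], [-3.05, -0], [-3.03, 3.03]. Speed limits (rad/s): [2.39, 2.39, 3.01, 3.14, 3.14, 3.14].

INTERFACE

Orientations are given as [roll, pitch, yaw] about the fixed x, y, z axes, in that order (R = Rz(yaw) Ry(pitch) Rx(roll)).
In Python, from station import arm gives the robot as it stands. The module is installed in compiled form; this text tells all that it offers.
- The arm moves only by the tool move_arm, never from a script. Its argument "increments" is a list of rows, each an object of numbers: "jaw": the gripper command: -1 is shut, 1 is fully open, values between are in proportion; "dx", "dy", "dz": the shift along the tool's x, y, z in m; "twist": the turn about the tool's z in rad. A call has 1 to 12 rows; each row shifts and turns the commanded pose from where the row before left it, along the tool's axes as they then stand; what a row does not reach is not made up. A row lasts 1/12 s, in which the tool goes at most 41.7 mm and 7.16 degrees, less where a joint would pass 70% of its speed; a pose out of reach is approached as far as the arm can. A call is refused whole if a number of a shift passes 0.0417 or a number of a turn 0.125, either way. A call with a gripper value outside its range is refused whole. The fingers move at their own pace and stop on an object; "force" is the grip in N (left out, the last holds). Time passes only in rows, so rows that do not move let the fingers close. It gives the time, the measured TCP pose, the force, the opening and the grip force at its end, in the units of the state.
- arm.get_state(): the state, without advancing time (a new reading comes with each control period).
- arm.grab_frame(name): name is "scene" or "top"; returns the picture (420x560x3 uint8, blue, green, red); there is no depth.
- arm.camera_info(name): a dict with "K" (3x3 intrinsics, pixels), "extrinsics" (4x4, takes a point from camera to world coordinates). Camera axes: x right, y down, z forward; pixel columns grow to the right and rows downward; lengths in m; the calibration is good to about 2 mm. A picture is of the moment at which its call begins. camera_info takes no time and is no camera call.
- arm.job_done(): hands the job in; it is judged then, once.
Trained networks look in the newest picture that a camera, given by its name, has taken for a name from the list of things; names that differ only in an ending like _2 or _b are one class to them, and where a whole thing is asked for, a point or a joint stands for the part that bears it (a point fixed in the world has none). Each returns a list of dicts, best first, with "score" (0 to 1); they miss things now and then, are a little off and sometimes report something else, mostly with a low value. They report only what shows in the picture. A call takes as long as a camera call. They do not tell look-alikes from the thing itself.
- arm.find_in(camera, name): "position" ([x, y, z] in m, in world coordinates, good to about 4 mm: the middle of the surface that is visible of it).
- arm.silhouettes(camera, name): "pixels" (420x560 bool, what is visible of it).
- arm.pinpoint(camera, name): "position" ([x, y, z] in m, in world coordinates, good to about 4 mm: a listed point, or the origin of a listed thing).
The state is a dict: "t": time; "q": joint angles; "qd": joint speeds; "joint_efforts": joint torques, N m; "eef_pos": TCP position; "ee_rot": TCP orientation; "force": force on the tool from outside, world axes, zero at the start; "moment": the same for the moment, N m; "width": finger opening in m; "gripper_force": force on a finger pad.
Only numpy, scipy, OpenCV 4.12 (cv2) and the standard library are available. Lean on these libraries where they do the work, as an engineer would, in place of code of your own. Each camera call takes 0.05 s, during which the arm holds its last target. There are 200 camera calls.

## Working session

There is one attempt and no reset: what is moved stays moved. The work goes in short steps, Python scripts to look and compute and a tool call to move; the robot and the scene stay as the last step left them, time stands still between calls to the robot, and variables do not carry over. Pictures are saved under pics/ and viewed, at most 10 in all, crops included, and the job is handed in when it is done.

Besides the shell and the picture viewer there is one more tool, called after "Emit:" in YAML: its name, and indented under it one key for each argument. move_arm: Moves the arm, as the interface text tells. Its arguments: {"type":"object","properties":{"increments":{"type":"array"},"force":{"type":"number"}},"required":["increments"]}

```bash
mkdir -p pics
python3 - <<'E'
from station import arm
import cv2
for c in("scene","top"):
    cv2.imwrite(f"pics/{c}0.png",arm.grab_frame(c))
for n in("handle_centre","handle_foot","latch_face","box","turntable","ring_centre","candlestick","cruet_a","snuffer","dish","screwdriver"):
    for c in("scene","top"):
        print(n,c,[(d["score"].__round__(2),[round(float(v),3) for v in d["position"]]) for d in arm.pinpoint(c,n)][:4])
s=arm.get_state();print(s)
E
```

```text
handle_centre scene [(0.82, [0.404, -0.387, 0.02]), (0.81, [0.434, -0.147, 0.068]), (0.69, [0.235, -0.247, 0.017]), (0.57, [0.685, -0.405, 0.001])]
handle_centre top [(0.83, [0.242, -0.251, 0.017]), (0.7, [0.772, -0.102, 0.002])]
handle_foot scene [(0.95, [0.421, -0.105, 0.067]), (0.86, [0.446, -0.397, 0.021]), (0.55, [0.267, -0.282, 0.016])]
handle_foot top [(0.8, [0.27, -0.284, 0.016]), (0.75, [0.433, -0.149, 0.049]), (0.71, [0.423, -0.106, 0.068]), (0.67, [0.452, -0.396, 0.017])]
latch_face scene [(0.58, [0.513, 0.178, 0.067])]
latch_face top [(0.48, [0.513, 0.178, 0.066]), (0.3, [0.769, -0.219, 0.003])]
box scene [(0.92, [0.511, 0.28, -0.002])]
box top [(0.82, [0.51, 0.286, 0.005]), (0.26, [0.769, -0.222, -0.001])]
turntable scene [(0.85, [0.49, -0.152, 0.001])]
turntable top [(0.85, [0.496, -0.149, 0.002]), (0.5, [0.26, 0.293, -0.0])]
ring_centre scene [(0.49, [0.552, -0.15, 0.053])]
ring_centre top [(0.41, [0.548, -0.15, 0.055])]
candlestick scene [(0.59, [0.686, -0.404, 0.001])]
candlestick top [(0.83, [0.687, -0.407, 0.003]), (0.54, [0.508, 0.283, 0.004])]
cruet_a scene [(0.9
[... 480 characters left out ...]
 0.293, -0.002])]
{'t': 1.2, 'q': array([ 1.59709696e+00,  3.58576066e-01,  1.18682852e-02, -1.21311543e-05,
       -1.22407881e+00, -2.88104943e-01]), 'qd': array([ 2.75418991e-03, -4.66332689e-04,  1.90639028e-05,  8.22780800e-04,
        1.32905413e-04,  1.11575816e-03]), 'joint_efforts': array([ 1.49298001e-03, -5.82392585e+01,  2.93296856e+01,  7.00265408e+00,
        1.21578580e-02, -3.20603533e-05]), 'eef_pos': array([0.17471181, 0.65196265, 0.29216072]), 'ee_rot': array([-3.14158656e+00,  1.37051590e-05, -2.61808434e-01]), 'force': array([0.40751527, 0.04139962, 0.07412494]), 'moment': array([ 0.03973452,  0.00706333, -0.01726656]), 'gripper_force': 0.0, 'width': 0.08784218937880668}
```

View pics/scene0.png

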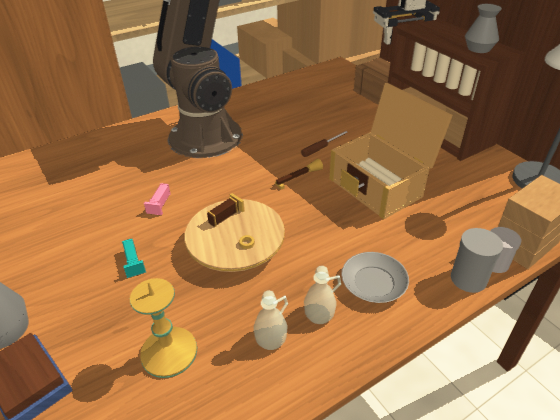

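View pics/top0.png

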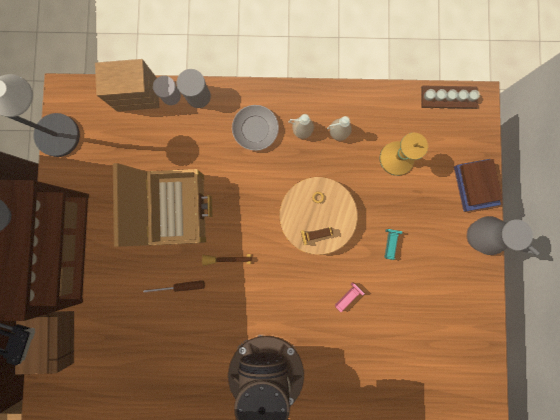

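Three things have the handle's shape: the walnut bar with a brass foot on the platter (scene 225,210; top 318,235), a pink one (scene 158,198) and a turquoise one (scene 133,256), both on the counter. The walnut bar fits because of its colour, its brass foot and its place on the turntable. I'll confirm that in an enlarged crop and measure its yaw and the latch's.

```bash
cat > h.py <<'E'
from station import arm
import numpy as np, cv2
def ray(c,uv,z):
    i=arm.camera_info(c);T=np.array(i["extrinsics"]);d=T[:3,:3]@np.linalg.inv(i["K"])@[*uv,1]
    return T[:3,3]+d*(z-T[2,3])/d[2]
def proj(c,p):
    i=arm.camera_info(c);T=np.linalg.inv(np.array(i["extrinsics"]));q=np.array(i["K"])@(T[:3,:3]@p+T[:3,3]);return q[:2]/q[2]
def near(c,n,ref,k=3,r=.03):
    P=[d["position"] for _ in range(k) for d in arm.pinpoint(c,n) if np.linalg.norm(np.array(d["position"])-ref)<r]
    return np.round(np.mean(P,0),4) if P else None
E
python3 - <<'E'
from h import *
f=arm.grab_frame("top");g=arm.grab_frame("scene")
a=cv2.resize(f[180:280,190:360],None,fx=4,fy=4,interpolation=cv2.INTER_CUBIC)
b=cv2.resize(g[190:250,180:290],None,fx=3.5,fy=3.5,interpolation=cv2.INTER_CUBIC)[:190]
o=np.zeros((595,680,3),np.uint8);o[:400]=a;o[400:590,:b.shape[1]]=b;cv2.imwrite("pics/crop.png",o)
for c in("top","scene"):
    for n,r in(("handle_centre",[.434,-.147,.068]),("handle_foot",[.422,-.105,.067]),("latch_face",[.513,.178,.066]),("box",[.511,.283,0])):print(c,n,near(c,n,r))
for d in arm.silhouettes("top","handle"):
    m=d["pixels"];v,u=np.nonzero(m);print(d["score"],u.mean(),v.mean(),m.sum(),cv2.minAreaRect(np.c_[u,v].astype(np.float32)))
for d in arm.silhouettes("top","box"):
    v,u=np.nonzero(d["pixels"]);print("box",d["score"],u.mean(),v.mean(),cv2.minAreaRect(np.c_[u,v].astype(np.float32)))
for p in([.434,-.147,.086],[.513,.178,.066]):print(proj("top",np.array(p)))
print(arm.get_state()["t"])
E
```

```text
top handle_centre [ 0.4375 -0.1492  0.0676]
top handle_foot [ 0.4212 -0.1046  0.0665]
top latch_face [0.5143 0.1743 0.0671]
top box None
scene handle_centre [ 0.4351 -0.149   0.0682]
scene handle_foot [ 0.4185 -0.1011  0.0638]
scene latch_face [0.5096 0.1755 0.0659]
scene box [0.5095 0.2834 0.0011]
0.79 390.90492957746477 242.88028169014083 284 ((389.8529968261719, 243.5882568359375), (14.067066192626953, 28.376667022705078), 14.03624439239502)
0.64 314.99630996309963 234.00369003690037 271 ((315.8999938964844, 232.20001220703125), (13.597792625427246, 31.30654525756836), 71.56504821777344)
0.52 348.0278745644599 297.4320557491289 287 ((347.5000305175781, 298.0000305175781), (13.435027122497559, 28.991378784179688), 45.0)
box 0.85 158.32765042979943 206.39570200573067 ((162.0, 204.5), (83.0, 98.0), 90.0)
box 0.73 184.17666666666668 286.0133333333333 ((176.5, 285.5), (9.0, 55.0), 90.0)
box 0.4 207.32867132867133 204.8881118881119 ((206.0, 205.5), (19.0, 10.0), 90.0)
[316.92172016 235.08358613]
[209.91154993 207.28458241]
2.6
```

View pics/crop.png

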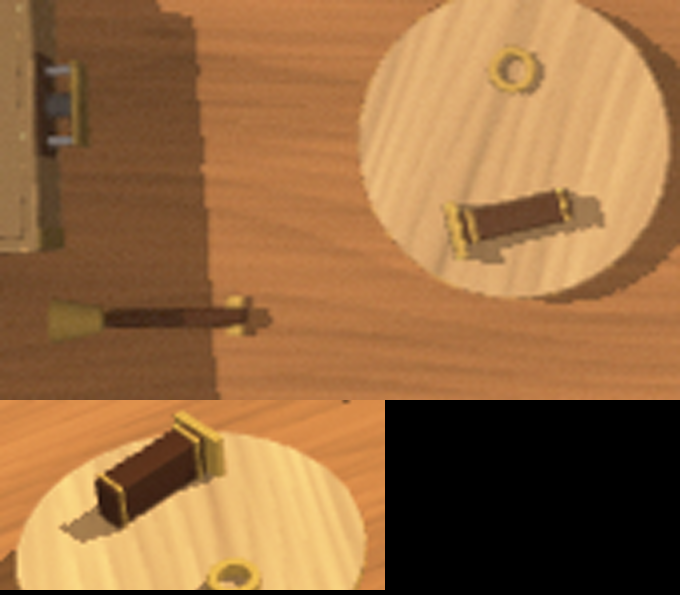

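The crop shows the walnut handle on the platter with its brass foot at the left (crop 455,230) and its plain end at (568,206). The ring is clear of it at (515,70), and the latch plate's front edge is at about (86,62)–(88,145).

Run:
```python
from h import *
P=lambda x,y,z:ray("top",(190+x/4-.4,180+y/4-.4),z)
for a,b,z in(((568,192),(470,212),.086),((568,218),(472,242),.086),((568,206),(455,230),.086),((86,145),(86,62),.092),((64,249),(57,0),.1)):
    p,q=P(*a,z),P(*b,z);print(p.round(4),q.round(4),np.degrees(np.arctan2(*(q-p)[1::-1])).round(1))
print(arm.camera_info("top")["extrinsics"])
g=arm.grab_frame("scene");cv2.imwrite("pics/latch.png",cv2.resize(g[150:215,325:435],None,fx=6,fy=6,interpolation=cv2.INTER_CUBIC))
```

```text
[ 0.4571 -0.1906  0.086 ] [ 0.4409 -0.1176  0.086 ] 102.5
[ 0.4377 -0.1908  0.086 ] [ 0.4186 -0.1194  0.086 ] 105.0
[ 0.4466 -0.1907  0.086 ] [ 0.4273 -0.1066  0.086 ] 103.0
[0.4854 0.1691 0.092 ] [0.5475 0.1711 0.092 ] 1.8
[0.4081 0.1815 0.1   ] [0.5927 0.1929 0.1   ] 3.5
[[ 0.01761478 -0.99617834  0.08554782  0.41306755]
 [-0.99983922 -0.01783717 -0.00183585 -0.04156075]
 [ 0.00335476 -0.08550173 -0.99633237  1.33464423]
 [ 0.          0.          0.          1.        ]]
```

View pics/latch.png

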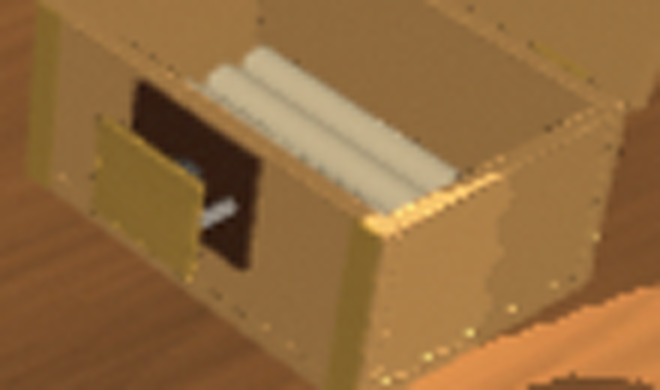

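The latch crop shows the brass plate's face with corners at about (96,115), (205,185), (191,282) and (96,212). The box's top front edge runs from (40,5) to (370,228).

Run:
```python
from h import *
P=lambda x,y,z:ray("scene",(325+x/6-.4,150+y/6-.4),z)
for a,b,z in(((96,115),(205,185),.092),((96,212),(191,282),.04),((40,5),(370,228),.1)):
    p,q=P(*a,z),P(*b,z);print(p.round(4),q.round(4),((p+q)/2).round(4),np.linalg.norm(q-p).round(3),np.degrees(np.arctan2(*(q-p)[1::-1])).round(1))
c=np.array([.512,.176,.066])
for t in(0,3.5):
    t=np.radians(t);e=np.array([np.cos(t),np.sin(t),0])*.032
    print([((proj("scene",c+s*e+[0,0,h])-[325,150]+.4)*6).round() for s,h in((-1,.026),(1,.026),(1,-.026),(-1,-.026))])
```

```text
[0.4807 0.1761 0.092 ] [0.5462 0.1838 0.092 ] [0.5135 0.18   0.092 ] 0.066 6.7
[0.4849 0.1771 0.04  ] [0.547  0.1812 0.04  ] [0.516  0.1792 0.04  ] 0.062 3.8
[0.4078 0.1998 0.1   ] [0.614  0.2148 0.1   ] [0.5109 0.2073 0.1   ] 0.207 4.1
[array([ 95., 114.]), array([187., 189.]), array([177., 283.]), array([ 87., 207.])]
[array([ 91., 116.]), array([191., 187.]), array([181., 281.]), array([ 84., 209.])]
```

Emit:
move_arm:
  increments:
    - {"dx": 0.026, "dy": 0.023, "dz": -0.006, "jaw": 0.3}
    - {"dx": 0.026, "dy": 0.023, "dz": -0.006, "jaw": 0.3}
    - {"dx": 0.026, "dy": 0.023, "dz": -0.006, "jaw": 0.3}
    - {"dx": 0.026, "dy": 0.023, "dz": -0.006, "jaw": 0.3}
    - {"dx": 0.026, "dy": 0.023, "dz": -0.006, "jaw": 0.3}
    - {"dx": 0.026, "dy": 0.023, "dz": -0.006, "jaw": 0.3}
    - {"dx": 0.026, "dy": 0.023, "dz": -0.006, "jaw": 0.3}
    - {"dx": 0.026, "dy": 0.023, "dz": -0.006, "jaw": 0.3}
    - {"dx": 0.018, "dy": 0.028, "jaw": 0.3}
    - {"dx": 0.018, "dy": 0.028, "jaw": 0.3}
    - {"dx": 0.018, "dy": 0.028, "jaw": 0.3}
    - {"dx": 0.018, "dy": 0.028, "jaw": 0.3}

```text
$.increments[0]: bad value
```

Emit:
move_arm:
  increments:
    - {"dx": 0.026, "dy": 0.023, "dz": -0.006, "twist": 0, "jaw": 0.3}
    - {"dx": 0.026, "dy": 0.023, "dz": -0.006, "twist": 0, "jaw": 0.3}
    - {"dx": 0.026, "dy": 0.023, "dz": -0.006, "twist": 0, "jaw": 0.3}
    - {"dx": 0.026, "dy": 0.023, "dz": -0.006, "twist": 0, "jaw": 0.3}
    - {"dx": 0.026, "dy": 0.023, "dz": -0.006, "twist": 0, "jaw": 0.3}
    - {"dx": 0.026, "dy": 0.023, "dz": -0.006, "twist": 0, "jaw": 0.3}
    - {"dx": 0.026, "dy": 0.023, "dz": -0.006, "twist": 0, "jaw": 0.3}
    - {"dx": 0.026, "dy": 0.023, "dz": -0.006, "twist": 0, "jaw": 0.3}
    - {"dx": 0.018, "dy": 0.028, "dz": 0, "twist": 0, "jaw": 0.3}
    - {"dx": 0.018, "dy": 0.028, "dz": 0, "twist": 0, "jaw": 0.3}
    - {"dx": 0.018, "dy": 0.028, "dz": 0, "twist": 0, "jaw": 0.3}
    - {"dx": 0.018, "dy": 0.028, "dz": 0, "twist": 0, "jaw": 0.3}

```text
t: 3.65
eef_pos: [0.3688, 0.2919, 0.3404]
ee_rot: [-3.141, -0.0, -0.262]
force: [1.4, -0.7, 0.5]
width: 0.057
gripper_force: 0.0
```

Emit:
move_arm:
  increments:
    - {"dx": 0.015, "dy": 0.034, "dz": 0.0, "twist": 0, "jaw": 0.3}
    - {"dx": 0.015, "dy": 0.034, "dz": 0.01, "twist": 0, "jaw": 0.3}
    - {"dx": 0.015, "dy": 0.034, "dz": 0.01, "twist": 0, "jaw": 0.3}
    - {"dx": 0.015, "dy": 0.034, "dz": 0.01, "twist": 0, "jaw": 0.3}
    - {"dx": 0.015, "dy": 0.034, "dz": 0.01, "twist": 0, "jaw": 0.3}
    - {"dx": 0.015, "dy": 0.034, "dz": 0.01, "twist": 0, "jaw": 0.3}
    - {"dx": 0.015, "dy": 0.034, "dz": 0.01, "twist": 0, "jaw": 0.3}
    - {"dx": 0.015, "dy": 0.034, "dz": 0.01, "twist": 0, "jaw": 0.3}
    - {"dx": 0.015, "dy": 0.034, "dz": 0.01, "twist": 0, "jaw": 0.3}
    - {"dx": 0.015, "dy": 0.034, "dz": 0.01, "twist": 0, "jaw": 0.3}
    - {"dx": 0.015, "dy": 0.034, "dz": 0.01, "twist": 0, "jaw": 0.3}
    - {"dx": 0.014, "dy": 0.034, "dz": 0.01, "twist": 0, "jaw": 0.3}

```text
t: 4.65
eef_pos: [0.4359, -0.1488, 0.2302]
ee_rot: [-3.141, -0.001, -0.262]
force: [1.8, 0.4, 0.9]
width: 0.0568
gripper_force: 0.0
```

Emit:
move_arm:
  increments:
    - {"dx": 0, "dy": 0, "dz": 0.005, "twist": 0.12, "jaw": 0.3}
    - {"dx": 0, "dy": 0, "dz": 0.005, "twist": 0.12, "jaw": 0.3}
    - {"dx": 0, "dy": 0, "dz": 0.005, "twist": 0.12, "jaw": 0.3}
    - {"dx": 0, "dy": 0, "dz": 0.005, "twist": 0.12, "jaw": 0.3}
    - {"dx": 0, "dy": 0, "dz": 0.005, "twist": 0.12, "jaw": 0.3}
    - {"dx": 0, "dy": 0, "dz": 0.005, "twist": 0.12, "jaw": 0.3}
    - {"dx": 0, "dy": 0, "dz": 0.005, "twist": 0.12, "jaw": 0.3}
    - {"dx": 0, "dy": 0, "dz": 0.005, "twist": 0.12, "jaw": 0.3}
    - {"dx": 0, "dy": 0, "dz": 0, "twist": 0.105, "jaw": 0.3}
    - {"dx": 0, "dy": 0, "dz": 0, "twist": 0, "jaw": 0.3}

```text
t: 5.48
eef_pos: [0.4358, -0.1469, 0.19]
ee_rot: [3.141, 0.0, -1.332]
force: [-0.1, -0.3, 0.3]
width: 0.0571
gripper_force: 0.0
```

Run:
```python
from h import *
f=arm.grab_frame("top");g=arm.grab_frame("scene")
o=np.zeros((600,800,3),np.uint8)
o[:300,:]=cv2.resize(f[180:280,190:390],(800,400),interpolation=cv2.INTER_CUBIC)[60:360]
o[300:,:]=cv2.resize(g[165:265,150:310],(800,500),interpolation=cv2.INTER_CUBIC)[50:350]
cv2.imwrite("pics/above.png",o)
for c in("top","scene"):
    for n,r in(("handle_centre",[.436,-.148,.068]),("handle_foot",[.424,-.103,.067])):print(c,n,near(c,n,r,2))
s=arm.get_state();print(s["t"],s["eef_pos"],s["ee_rot"])
```

```text
top handle_centre None
top handle_foot None
scene handle_centre None
scene handle_foot [ 0.423  -0.1049  0.0661]
5.9833 [ 0.4358961  -0.14682999  0.19024156] [-3.14143900e+00 -4.15000381e-05 -1.32614472e+00]
```

View pics/above.png

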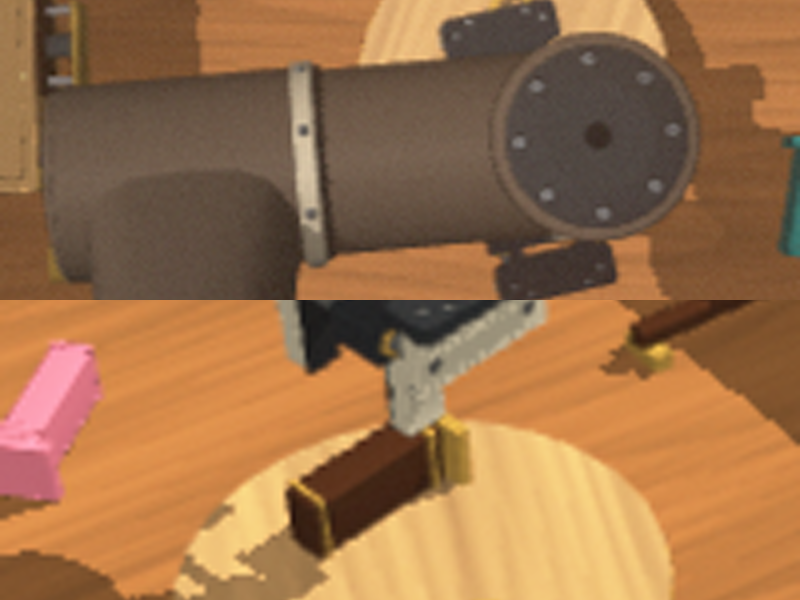

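The gripper hangs over the handle with its fingers on either side of the bar, and the foot shows at the right (455,450). The foot estimate of (0.423, -0.105) is unchanged, so I'll go down, grip and lift.

Emit:
move_arm:
  increments:
    - {"dx": 0, "dy": 0, "dz": 0.014, "twist": 0, "jaw": 0.3}
    - {"dx": 0, "dy": 0, "dz": 0.014, "twist": 0, "jaw": 0.3}
    - {"dx": 0, "dy": 0, "dz": 0.014, "twist": 0, "jaw": 0.3}
    - {"dx": 0, "dy": 0, "dz": 0.014, "twist": 0, "jaw": 0.3}
    - {"dx": 0, "dy": 0, "dz": 0.012, "twist": 0, "jaw": 0.3}
    - {"dx": 0, "dy": 0, "dz": 0, "twist": 0, "jaw": 0.3}
    - {"dx": 0, "dy": 0, "dz": 0, "twist": 0, "jaw": 0.3}

```text
t: 6.57
eef_pos: [0.4356, -0.1469, 0.1219]
ee_rot: [3.14, 0.0, -1.326]
force: [0.5, -0.2, 0.8]
width: 0.0568
gripper_force: 0.0
```

Emit:
move_arm:
  increments:
    - {"dx": 0, "dy": 0, "dz": 0, "twist": 0, "jaw": -1}
    - {"dx": 0, "dy": 0, "dz": 0, "twist": 0, "jaw": -1}
    - {"dx": 0, "dy": 0, "dz": 0, "twist": 0, "jaw": -1}
    - {"dx": 0, "dy": 0, "dz": 0, "twist": 0, "jaw": -1}
    - {"dx": 0, "dy": 0, "dz": 0, "twist": 0, "jaw": -1}
    - {"dx": 0, "dy": 0, "dz": 0, "twist": 0, "jaw": -1}
  force: 40

```text
t: 7.07
eef_pos: [0.4356, -0.1469, 0.1224]
ee_rot: [3.141, 0.0, -1.327]
force: [-0.9, -0.5, 3.2]
width: 0.0236
gripper_force: 40.0
```

Emit:
move_arm:
  increments:
    - {"dx": 0, "dy": 0, "dz": -0.01, "twist": 0, "jaw": -1}
    - {"dx": 0, "dy": 0, "dz": -0.015, "twist": 0, "jaw": -1}
    - {"dx": 0, "dy": 0, "dz": -0.015, "twist": 0, "jaw": -1}
    - {"dx": 0, "dy": 0, "dz": -0.01, "twist": 0.09, "jaw": -1}
    - {"dx": 0, "dy": 0, "dz": 0, "twist": 0.097, "jaw": -1}
    - {"dx": 0, "dy": 0, "dz": 0, "twist": 0, "jaw": -1}
    - {"dx": 0, "dy": 0, "dz": 0, "twist": 0, "jaw": -1}

```text
t: 7.65
eef_pos: [0.4356, -0.1468, 0.172]
ee_rot: [3.141, 0.0, -1.511]
force: [0.7, 0.7, -1.2]
width: 0.0236
gripper_force: 40.0
```

Run:
```python
from h import *
g=arm.grab_frame("scene")
cv2.imwrite("pics/lift.png",cv2.resize(g[150:270,160:320],(800,600),interpolation=cv2.INTER_CUBIC))
for n,r in(("handle_centre",[.436,-.148,.118]),("handle_foot",[.433,-.103,.117])):print(n,near("scene",n,r,4,.04))
s=arm.get_state();print(s["t"],s["eef_pos"],s["ee_rot"],s["force"],s["width"])
```

```text
handle_centre [ 0.4344 -0.148   0.1188]
handle_foot None
8.1 [ 0.43582502 -0.14684337  0.17199922] [ 3.14122499e+00 -3.55291263e-08 -1.51338627e+00] [ 0.70040337 -0.54098896 -1.26226844] 0.02368605637284534
```

View pics/lift.png

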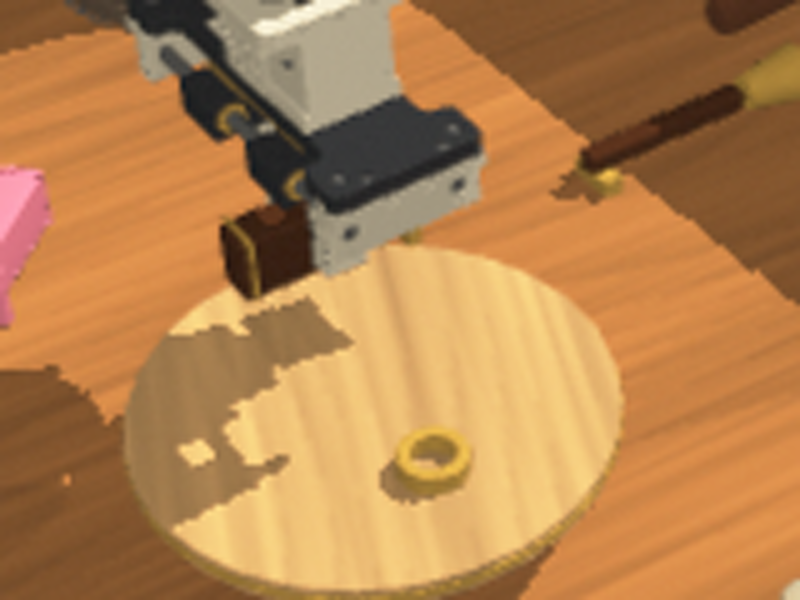

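The handle hangs level in the gripper and clear of the platter, and the ring is still in place at (432,457). I'll go to a point about 30 mm short of the plate.

Emit:
move_arm:
  increments:
    - {"dx": -0.027, "dy": -0.0106, "dz": 0, "twist": 0, "jaw": -1}
    - {"dx": -0.027, "dy": -0.0106, "dz": 0, "twist": 0, "jaw": -1}
    - {"dx": -0.027, "dy": -0.0106, "dz": 0, "twist": 0, "jaw": -1}
    - {"dx": -0.027, "dy": -0.0106, "dz": 0, "twist": 0, "jaw": -1}
    - {"dx": -0.027, "dy": -0.0106, "dz": 0, "twist": 0, "jaw": -1}
    - {"dx": -0.027, "dy": -0.0106, "dz": 0, "twist": 0, "jaw": -1}
    - {"dx": -0.027, "dy": -0.0106, "dz": 0, "twist": 0, "jaw": -1}
    - {"dx": -0.027, "dy": -0.0106, "dz": 0, "twist": 0, "jaw": -1}
    - {"dx": -0.027, "dy": -0.0106, "dz": 0, "twist": 0, "jaw": -1}

```text
t: 8.85
eef_pos: [0.5175, 0.1027, 0.1721]
ee_rot: [3.142, -0.0, -1.513]
force: [0.1, -0.4, -1.8]
width: 0.0236
gripper_force: 40.0
```

Emit:
move_arm:
  increments:
    - {"dx": 0, "dy": 0, "dz": 0.017, "twist": 0, "jaw": -1}
    - {"dx": 0, "dy": 0, "dz": 0.017, "twist": 0, "jaw": -1}
    - {"dx": 0, "dy": 0, "dz": 0.017, "twist": 0, "jaw": -1}
    - {"dx": 0, "dy": 0, "dz": 0, "twist": 0, "jaw": -1}
    - {"dx": 0, "dy": 0, "dz": 0, "twist": 0, "jaw": -1}

```text
t: 9.27
eef_pos: [0.5169, 0.1009, 0.1206]
ee_rot: [3.14, -0.001, -1.513]
force: [0.6, -0.3, -1.6]
width: 0.024
gripper_force: 40.0
```

Run:
```python
from h import *
f=arm.grab_frame("top");g=arm.grab_frame("scene")
o=np.zeros((600,800,3),np.uint8)
o[:,:400]=cv2.resize(f[160:250,180:240],(400,600),interpolation=cv2.INTER_CUBIC)
o[:,400:]=cv2.resize(g[145:235,300:360],(400,600),interpolation=cv2.INTER_CUBIC)
cv2.imwrite("pics/near.png",o)
for c in("scene","top"):
    for n,r in(("handle_centre",[.517,.101,.066]),("handle_foot",[.515,.147,.066]),("latch_face",[.513,.177,.066])):print(c,n,near(c,n,r,4,.025))
s=arm.get_state();print(s["t"],s["eef_pos"],s["ee_rot"],s["force"],s["width"])
```

```text
scene handle_centre [0.5178 0.0962 0.0678]
scene handle_foot [0.5137 0.1472 0.0643]
scene latch_face None
top handle_centre [0.5164 0.1041 0.0664]
top handle_foot None
top latch_face None
10.5667 [0.51726465 0.10120063 0.1211497 ] [ 3.14156741e+00 -2.13334309e-05 -1.51377984e+00] [ 0.17027755 -0.69910995 -1.76125668] 0.02367300661333082
```

View pics/near.png

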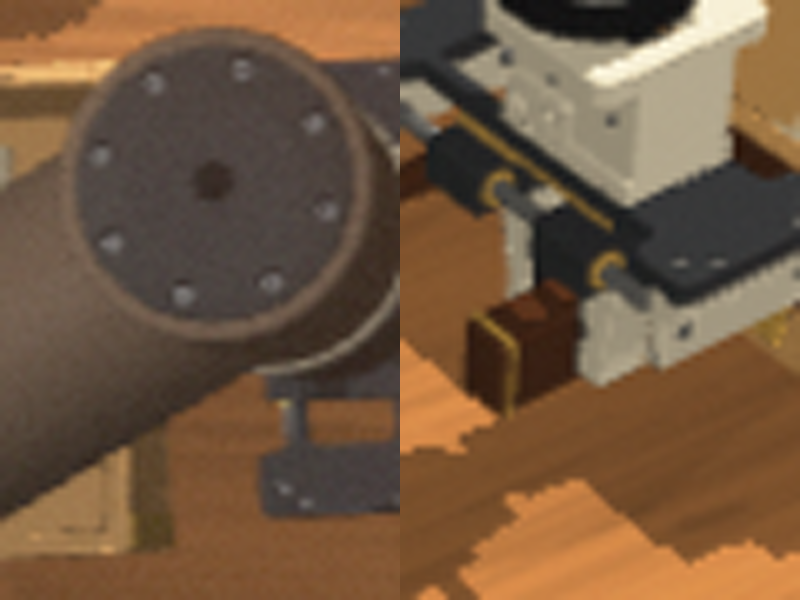

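The handle is held level and pointed at the plate, and the wrist hides the plate itself (top view). I'll approach gently and feel for contact.

Emit:
move_arm:
  increments:
    - {"dx": -0.006, "dy": 0, "dz": 0, "twist": 0, "jaw": -1}
    - {"dx": -0.006, "dy": 0, "dz": 0, "twist": 0, "jaw": -1}
    - {"dx": -0.006, "dy": 0, "dz": 0, "twist": 0, "jaw": -1}
    - {"dx": -0.004, "dy": 0, "dz": 0, "twist": 0, "jaw": -1}
    - {"dx": -0.002, "dy": 0, "dz": 0, "twist": 0, "jaw": -1}
    - {"dx": 0, "dy": 0, "dz": 0, "twist": 0, "jaw": -1}
    - {"dx": 0, "dy": 0, "dz": 0, "twist": 0, "jaw": -1}

```text
t: 11.15
eef_pos: [0.5158, 0.1254, 0.1211]
ee_rot: [3.141, -0.0, -1.513]
force: [-0.4, -0.2, -1.5]
width: 0.0239
gripper_force: 40.0
```

Emit:
move_arm:
  increments:
    - {"dx": -0.002, "dy": 0, "dz": 0, "twist": 0, "jaw": -1}
    - {"dx": -0.002, "dy": 0, "dz": 0, "twist": 0, "jaw": -1}
    - {"dx": 0, "dy": 0, "dz": 0, "twist": 0, "jaw": -1}
    - {"dx": 0, "dy": 0, "dz": 0, "twist": 0, "jaw": -1}

```text
t: 11.48
eef_pos: [0.5157, 0.1292, 0.1212]
ee_rot: [-3.142, 0.0, -1.514]
force: [0.6, -0.7, -0.8]
width: 0.0234
gripper_force: 40.0
```

Emit:
move_arm:
  increments:
    - {"dx": -0.002, "dy": 0, "dz": 0, "twist": 0, "jaw": -1}
    - {"dx": -0.002, "dy": 0, "dz": 0, "twist": 0, "jaw": -1}
    - {"dx": 0, "dy": 0, "dz": 0, "twist": 0, "jaw": -1}
    - {"dx": 0, "dy": 0, "dz": 0, "twist": 0, "jaw": -1}

```text
t: 11.82
eef_pos: [0.5154, 0.1331, 0.1211]
ee_rot: [3.141, -0.0, -1.514]
force: [0.7, -1.1, -2.0]
width: 0.0238
gripper_force: 40.0
```

Emit:
move_arm:
  increments:
    - {"dx": -0.002, "dy": 0, "dz": 0, "twist": 0, "jaw": -1}
    - {"dx": -0.002, "dy": 0, "dz": 0, "twist": 0, "jaw": -1}
    - {"dx": 0, "dy": 0, "dz": 0, "twist": 0, "jaw": -1}
    - {"dx": 0, "dy": 0, "dz": 0, "twist": 0, "jaw": -1}

```text
t: 12.15
eef_pos: [0.5151, 0.1369, 0.1211]
ee_rot: [3.141, -0.001, -1.514]
force: [1.7, -4.9, -1.0]
width: 0.0238
gripper_force: 40.0
```

Run:
```python
from h import *
F=[]
for i in range(6): arm.grab_frame("top"); s=arm.get_state();F.append(np.r_[s["force"],s["moment"]])
print(np.mean(F,0).round(2),np.std(F,0).round(2),s["t"],s["eef_pos"])
```

```text
[ 1.27 -4.26 -0.92 -1.44 -0.35  0.06] [0.33 0.73 0.28 0.02 0.03 0.02] 12.45 [0.51512728 0.13698576 0.12110901]
```

Emit:
move_arm:
  increments:
    - {"dx": -0.0015, "dy": 0, "dz": 0, "twist": 0, "jaw": -1}
    - {"dx": -0.0015, "dy": 0, "dz": 0, "twist": 0, "jaw": -1}
    - {"dx": -0.001, "dy": 0, "dz": 0, "twist": 0, "jaw": -1}
    - {"dx": -0.001, "dy": 0, "dz": 0, "twist": 0, "jaw": -1}
    - {"dx": 0, "dy": 0, "dz": 0, "twist": 0, "jaw": -1}
    - {"dx": 0, "dy": 0, "dz": 0, "twist": 0, "jaw": -1}

```text
t: 12.95
eef_pos: [0.5148, 0.1415, 0.1211]
ee_rot: [3.141, -0.001, -1.514]
force: [1.9, -7.7, -0.5]
width: 0.024
gripper_force: 40.0
```

Run:
```python
from h import *
F=[]
for i in range(8): g=arm.grab_frame("scene"); s=arm.get_state();F.append(np.r_[s["force"],s["moment"]])
print(np.mean(F,0).round(2),np.std(F,0).round(2),s["t"],s["eef_pos"],s["ee_rot"],s["width"])
cv2.imwrite("pics/end.png",cv2.resize(g[140:230,305:425],(800,600),interpolation=cv2.INTER_CUBIC))
for n,r in(("handle_centre",[.514,.142,.066]),("handle_foot",[.512,.188,.066]),("latch_face",[.512,.188,.066])):print(n,near("scene",n,r,3,.025))
```

```text
[ 2.27 -7.62 -0.34 -2.66 -0.81  0.08] [0.5  0.44 0.42 0.04 0.04 0.03] 13.35 [0.51484561 0.14144499 0.12112906] [ 3.14107810e+00 -9.87387387e-04 -1.51384005e+00] 0.024272555552481177
handle_centre [0.5144 0.1392 0.0578]
handle_foot [0.5126 0.187  0.064 ]
latch_face None
```

View pics/end.png

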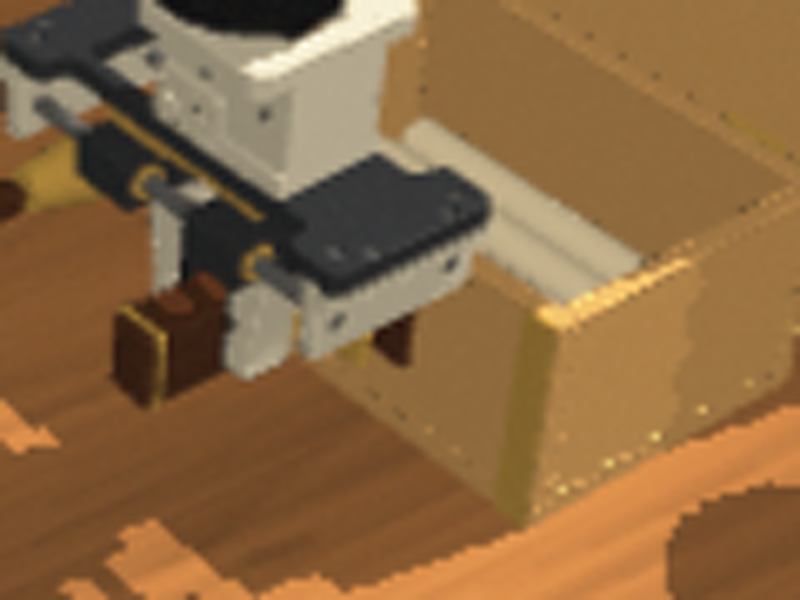

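The foot is against the plate with about 7.5 N, and the arm is clear of the box. The force leans sideways, so I'll check the box's yaw on a crop of the first top picture.

Run:
```python
from h import *
f=cv2.imread("pics/top0.png");cv2.imwrite("pics/boxtop.png",cv2.resize(f[155:255,105:225],(720,600),interpolation=cv2.INTER_CUBIC))
```

```text
(no output)
```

View pics/boxtop.png

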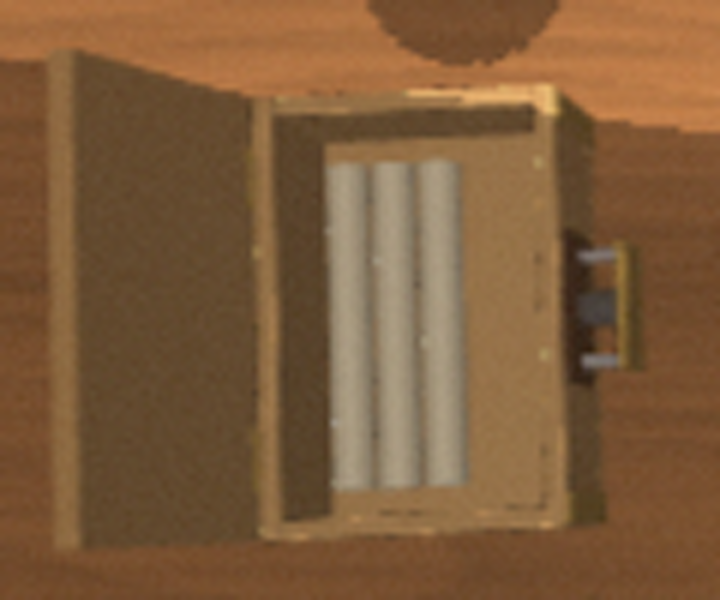

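The box rim in the top view has corners at about (558,84), (569,524), (262,538) and (254,97). The plate's top spans about (626,242) to (630,369).

Run:
```python
from h import *
P=lambda x,y,z:ray("top",(105+x/6-.4,155+y/6-.4),z)
c=[P(*p,.1) for p in((569,524),(558,84),(254,97),(262,538))]
print(np.round(c,4))
for a,b in((0,1),(3,2),(0,3),(1,2)):
    d=c[b]-c[a];print(np.linalg.norm(d).round(3),np.degrees(np.arctan2(d[1],d[0])).round(1))
r,u,t=(c[0]+c[1])/2,0,0
for a in(93.3,94):
    n=np.array([np.cos(np.radians(a)),np.sin(np.radians(a)),0]);print("plate centre",r-.031*n)
p,q=P(626,369,.092),P(630,242,.092);print(p,q,(p+q)/2)
```

```text
[[0.4076 0.1996 0.1   ]
 [0.6255 0.2126 0.1   ]
 [0.6162 0.3634 0.1   ]
 [0.3981 0.3496 0.1   ]]
0.218 3.4
0.219 3.6
0.15 93.6
0.151 93.5
plate centre [0.51831923 0.17515473 0.1       ]
plate centre [0.5186972  0.17517884 0.1       ]
[0.484586   0.17555332 0.092     ] [0.54796431 0.17563579 0.092     ] [0.51627516 0.17559456 0.092     ]
```

The box yaw is 93.5° against 93.3° for the tool, so the foot is square. The plate's centre looks about 2.5 mm further to +x than the foot, so I'll back off, shift and press again.

Emit:
move_arm:
  increments:
    - {"dx": 0.006, "dy": 0, "dz": 0, "twist": 0, "jaw": -1}
    - {"dx": 0.008, "dy": 0, "dz": 0, "twist": 0, "jaw": -1}
    - {"dx": 0, "dy": 0, "dz": 0, "twist": 0, "jaw": -1}
    - {"dx": 0, "dy": -0.0025, "dz": 0, "twist": -0.004, "jaw": -1}
    - {"dx": 0, "dy": 0, "dz": 0, "twist": 0, "jaw": -1}
    - {"dx": 0, "dy": 0, "dz": 0, "twist": 0, "jaw": -1}

```text
t: 14.3
eef_pos: [0.5186, 0.1287, 0.1213]
ee_rot: [-3.141, 0.001, -1.51]
force: [-0.1, -0.1, -1.7]
width: 0.0236
gripper_force: 40.0
```

Emit:
move_arm:
  increments:
    - {"dx": -0.003, "dy": 0, "dz": 0, "twist": 0, "jaw": -1}
    - {"dx": -0.002, "dy": 0, "dz": 0, "twist": 0, "jaw": -1}
    - {"dx": -0.0015, "dy": 0, "dz": 0, "twist": 0, "jaw": -1}
    - {"dx": -0.0015, "dy": 0, "dz": 0, "twist": 0, "jaw": -1}
    - {"dx": -0.0015, "dy": 0, "dz": 0, "twist": 0, "jaw": -1}
    - {"dx": -0.0015, "dy": 0, "dz": 0, "twist": 0, "jaw": -1}
    - {"dx": -0.0015, "dy": 0, "dz": 0, "twist": 0, "jaw": -1}
    - {"dx": -0.0015, "dy": 0, "dz": 0, "twist": 0, "jaw": -1}
    - {"dx": 0, "dy": 0, "dz": 0, "twist": 0, "jaw": -1}
    - {"dx": 0, "dy": 0, "dz": 0, "twist": 0, "jaw": -1}

```text
t: 15.13
eef_pos: [0.5174, 0.1415, 0.1212]
ee_rot: [3.141, -0.001, -1.51]
force: [4.0, -7.6, 0.1]
width: 0.0234
gripper_force: 40.0
```

Run:
```python
from h import *
F=[]
for i in range(10): g=arm.grab_frame("scene"); s=arm.get_state();F.append(np.r_[s["force"],s["moment"]])
print(np.mean(F,0).round(2),np.std(F,0).round(2),s["t"],s["eef_pos"],s["ee_rot"],s["width"])
for n,r in(("handle_centre",[.517,.142,.066]),("handle_foot",[.514,.188,.066]),("ring_centre",[.55,-.15,.056])):print(n,near("scene",n,r,3,.04))
```

```text
[ 3.31 -7.36 -1.21 -2.58 -1.27  0.  ] [0.38 0.37 0.38 0.02 0.02 0.04] 15.6333 [0.51740536 0.14142964 0.12118863] [ 3.14119711e+00 -1.31376109e-03 -1.50984505e+00] 0.023901637221891987
handle_centre [0.5149 0.1393 0.0673]
handle_foot [0.5165 0.184  0.0643]
ring_centre [ 0.5462 -0.1538  0.0575]
```

```bash
python3 -c "
from station import arm
print(arm.job_done())"
```

```text
the job is handed in; nothing more can be done
None
```

The job is handed in with the gripper still pressing the walnut handle's foot on the latch plate at about 8 N, square to within about a degree and centred to within a few mm by my measurements; no verdict came back.

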